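Gauge two bushings on a pin and sort them

TASK

Check the two bored steel bushings on the bench against the upright gauge pin. Slide the one that fits fully down over the pin and leave it there, resting on the gauge's base; put the one whose bore is too small for the pin into the open white scrap tub.

Things in the scene. Friction and masses are not known exactly. Their poses are not given: they have to be found in the camera images.
- gauge: Gauge: a square dark steel base plate 90 x 90 mm, 16 mm thick, fixed to the bench, with one upright plain steel pin in its middle, 22 mm in diameter. The pin rises 55 mm above the plate; its last 14 mm taper to a nose 10 mm across, so its top is 71 mm above the bench. Origin: centre of the plate's underside, on the bench and on the pin's axis; z up along the pin.
- scrap_tub: Open square white plastic scrap tub, empty, 160 x 160 mm outside, 55 mm high, walls and floor 5 mm thick, fixed to the bench. Origin: centre of its underside, on the bench; x and y along its sides, z up.
- bushing_wide: Plain steel bushing (short tube) standing upright on the bench: outside diameter 44 mm, height 45 mm, with a wide through bore of 28 mm that passes over the 22 mm pin; about 0.3 kg. Origin: centre of its lower end; z along its axis, up at the start.
- bushing_tight: Plain steel bushing standing upright on the bench: the same outside, diameter 44 mm and height 45 mm, but with a narrow through bore of 14 mm, too small for the 22 mm pin; about 0.5 kg. Origin: centre of its lower end; z along its axis, up at the start. (A shorter solid steel slug of 36 mm diameter without a bore, a bolt, a nut and a square steel bar also lie about; they are not part of the job.)

How it is judged:
By the outcome, as a careful person would: the job done as asked, in the order asked, and still so for the second after the job is handed in, with the robot touching nothing.
It also fails if it takes over 67 s, if anything falls off the work surface, if the arm or the gripper's body presses on something with over 40 N, if the wrist force passes 120 N, or if a joint passes its speed limit or range.

ROBOT

A 6-joint arm with a two-finger parallel gripper is mounted at the origin on the work surface. World frame = base frame: x ahead of the robot, y to its left, z up, the work surface at z = 0. Lengths are in m, angles in rad, forces in N, time in s.
With the tool pointing down it reaches from about 0.375 to 0.75 m from the base axis. Payload 9 kg.
Tool frame: the origin (TCP) lies midway between the tips of the shut fingers; the grasp point (between the pads) lies 19 mm behind it; z points along the fingers, y is the direction in which the jaws open and shut (so a half turn about z gives the same grasp; the last joint's range is limited). The gripper opens to 85 mm and grips with 20 to 120 N. Pads are 22 mm wide; open, the fingers measure 114 mm over their backs; the gripper's body (76 mm by 85 mm) begins 54 mm behind the grasp point. The pads swing forward as they close: fully open they stand 13 mm farther back than shut.
Start: joints at [-1.32, 0.104, 0.097, 1.564, 0, 1.353], TCP at [0.271, -0.535, 0.231] pointing down, gripper open.
Joint ranges: [-2.99, 2.99], [-0.84, 1.86], [-1.1, 1.16], [-1.84, 2.11], [-1.51, 1.56], [-3.14, 3.14]. Speed limits (rad/s): [2.22, 2.22, 2.57, 3.14, 3.14, 3.14].

INTERFACE

Orientations are given as a 3x3 rotation matrix whose columns are the frame's x, y, z axes.
In Python, from cell import get_obs, capture, get_calibration, sign_off, look_for, place_of gives the robot as it stands.
- The arm moves only by the tool send_rows, never from a script. Its argument "motion" is a list of rows, each an object with "claw": the opening, from 0 (shut) to 1 (fully open); "dp": the shift along the tool's x, y, z scaled (see below), a list of three; "delta_rot": the turn, a rotation vector about the tool's x, y, z scaled (see below), a list of three. In form: [{"claw": claw, "dp": [x, y, z], "delta_rot": [wx, wy, wz]}, ...]. A call has 1 to 20 rows; each row shifts and turns the pose as measured when the row begins, along the tool's axes as they then stand; what a row does not reach is not made up. The controller multiplies each number of a shift by 40 mm and each number of a turn by 45 degrees. A row lasts 1/10 s, in which the tool goes at most 50 mm and 8.59 degrees, less where a joint would pass 70% of its speed; a pose out of reach is approached as far as the arm can. A call with a number of a shift or a turn outside -1 to 1 is refused whole. A call with a gripper value outside its range is refused whole. The fingers move at their own pace and stop on an object; "force" is the grip in N (left out, the last holds). Time passes only in rows, so rows that do not move let the fingers close. It gives the time, the measured TCP pose, the force and the opening at its end, in the units of the state.
- get_obs(): the state, without advancing time (a new reading comes with each control period).
- capture(name): name is "side" or "top"; returns the picture (420x560x3 uint8, blue, green, red); there is no depth.
- get_calibration(name): a dict with "fx", "fy", "cx", "cy" (pixels), "T" (4x4, takes a point from camera to world coordinates). Camera axes: x right, y up, looking along -z (the intrinsics and any distortion apply to the point x, -y, -z); pixel columns grow to the right and rows downward; lengths in m; the calibration is good to about 2 mm. A picture is of the moment at which its call begins. get_calibration takes no time and is no camera call.
- sign_off(): hands the job in, once; it reports no verdict.
Trained networks look in the newest picture that a camera, given by its name, has taken for a name from the list of things; names that differ only in an ending like _2 or _b are one class to them, and where a whole thing is asked for, a point or a joint stands for the part that bears it (a point fixed in the world has none). Each returns a list of dicts, best first, with "confidence" (0 to 1); they miss things now and then, are a little off and sometimes report something else, mostly with a low value. They report only what shows in the picture. A call takes as long as a camera call.
- look_for(target, camera): "centre" ([x, y, z] in m, in world coordinates, good to about 4 mm: the middle of the surface that is visible of it).
- place_of(target, camera): "centre" ([x, y, z] in m, in world coordinates, good to about 4 mm: a listed point, or the origin of a listed thing).
The state is a dict: "clock": time; "qpos": joint angles; "qd": joint speeds; "effort": joint torques, N m; "ee_pos": TCP position; "ee_rot": TCP orientation; "wrist_force": force on the tool from outside, world axes, zero at the start; "wrist_torque": the same for the moment, N m; "finger_gap": finger opening in m.
Only numpy, scipy, OpenCV 4.12 (cv2) and the standard library are available. Lean on these libraries where they do the work, as an engineer would, in place of code of your own. Each camera call takes 0.05 s, during which the arm holds its last target.

## Working session

There is one attempt and no reset: what is moved stays moved. The work goes in short steps, Python scripts to look and compute and a tool call to move; the robot and the scene stay as the last step left them, time stands still between calls to the robot, and variables do not carry over. Pictures are saved under pics/ and viewed, and the job is handed in when it is done.

Besides the shell and the picture viewer there is one more tool, called by a JSON object that holds its "method" and its "body", one argument or row to a line. send_rows: Moves the arm, as the interface text tells. Its arguments: {"type":"object","properties":{"motion":{"type":"array","items":{"type":"object","properties":{"claw":{"type":"number"},"dp":{"type":"array","items":{"type":"number","minimum":-1,"maximum":1}},"delta_rot":{"type":"array","items":{"type":"number","minimum":-1,"maximum":1}}}}},"force":{"type":"number"}},"required":["motion"]}

```bash
mkdir -p pics; ls
python3 - <<'E'
from cell import *
import cv2
o=get_obs();print(o['clock'],o['ee_pos'],o['ee_rot'],o['finger_gap'])
for n in('top','side'):
    cv2.imwrite(f'pics/{n}0.png',capture(n)); c=get_calibration(n);print(n,c)
    for t in('gauge','scrap_tub','bushing_wide','bushing_tight'):
        for d in place_of(t,n)[:3]:print(n,t,d)
E
```

```text
pics
0.0 [ 0.27100699 -0.534929    0.23053162] [[ 8.92123481e-01  4.51791533e-01 -3.24021637e-04]
 [ 4.51791551e-01 -8.92122585e-01  1.29945074e-03]
 [ 2.98013819e-04 -1.30566075e-03 -9.99999103e-01]] 0.0854682496841598
top {'fx': 398.9855084726839, 'fy': 398.9855084726839, 'cx': 284.5036430001047, 'cy': 209.42988055468572, 'T': array([[ 0.01264867,  0.99642738, -0.08350143,  0.47301564],
       [-0.99945824,  0.01006109, -0.03133686, -0.03231105],
       [-0.03038479,  0.08385256,  0.99601482,  1.05257301],
       [ 0.        ,  0.        ,  0.        ,  1.        ]])}
top gauge {'centre': [0.4878, 0.3139, 0.0005], 'confidence': 0.79}
top scrap_tub {'centre': [0.6069, 0.0574, -0.0032], 'confidence': 0.62}
top bushing_wide {'centre': [0.4748, -0.1825, -0.0007], 'confidence': 0.78}
top bushing_tight {'centre': [0.5748, -0.3411, -0.0014], 'confidence': 0.74}
side {'fx': 496.27601395061663, 'fy': 496.27601395061663, 'cx': 278.4170295952921, 'cy': 206.48713001360423, 'T': array([[-0.99510296,  0.05177999, -0.08419578,  0.48115107],
       [-0.09842129, -0.59773769,  0.79562736,  0.80195689],
       [-0.00912942,  0.8000178 ,  0.5999068 ,  0.64938976],
       [ 0.        ,  0.        ,  0.        ,  1.        ]])}
side gauge {'centre': [0.4866, 0.3176, -0.0001], 'confidence': 0.65}
side scrap_tub {'centre': [0.6028, 0.059, 0.0007], 'confidence': 0.66}
side bushing_wide {'centre': [0.476, -0.1861, 0.0036], 'confidence': 0.8}
side bushing_tight {'centre': [0.5725, -0.3419, 0.0006], 'confidence': 0.74}
```

View pics/top0.png

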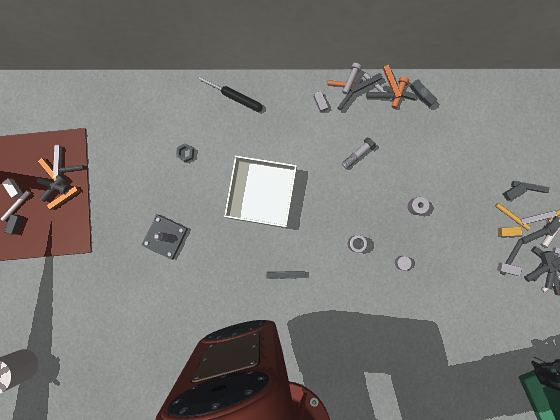

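View pics/side0.png

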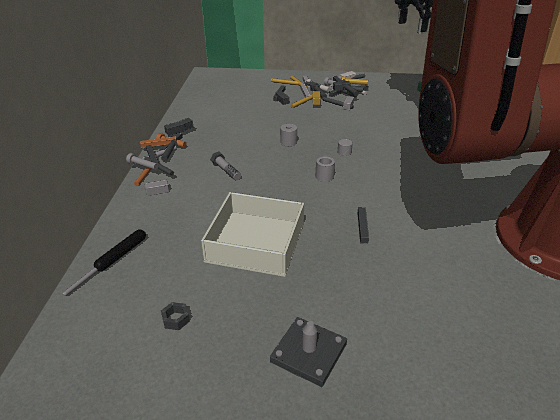

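The top view shows the wide bushing at (360,243), the tight one at (420,206), the boreless slug at (404,263), the gauge at (166,237) and the tub at (262,192). The networks agree with this. Next I refine the positions from pixels.

```bash
cat > h.py <<'E'
import numpy as np,cv2
from cell import *
def proj(n,p):
    c=get_calibration(n);T=c['T'];q=T[:3,:3].T@(np.asarray(p,float)-T[:3,3])
    return np.array([c['fx']*q[0]/-q[2]+c['cx'],c['fy']*(-q[1])/-q[2]+c['cy']])
def back(n,u,v,z):
    c=get_calibration(n);T=c['T'];d=T[:3,:3]@np.array([(u-c['cx'])/c['fx'],-(v-c['cy'])/c['fy'],-1.])
    return T[:3,3]+d*(z-T[2,3])/d[2]
def tool(v):  # world vec -> tool units of 40 mm
    return np.round(get_obs()['ee_rot'].T@np.asarray(v,float)/.04,3)
def ring(im,n,x,y,z,r,col,k):
    t=np.linspace(0,2*np.pi,60);P=np.array([proj(n,(x+r*np.cos(a),y+r*np.sin(a),z)) for a in t])
    return P
def crop(im,n,name,cx,cy,w,rings,k=8):
    x0,y0=int(cx-w),int(cy-w*.7);c=im[max(y0,0):y0+int(1.4*w),x0:x0+2*w]
    b=cv2.resize(c,None,fx=k,fy=k,interpolation=cv2.INTER_CUBIC)
    for (x,y,z,r,col) in rings:
        P=ring(im,n,x,y,z,r,col,k);P=((P-[x0,max(y0,0)]+.5)*k).astype(int)
        cv2.polylines(b,[P],True,col,1)
    cv2.imwrite(name,b);return b
E
python3 - <<'E'
from h import *
G=(0,255,0);R=(0,0,255)
W=(.475,-.184);T=(.574,-.3415);A=(.487,.316)
for n in('top','side'):
    im=cv2.imread(f'pics/{n}0.png');L=[]
    for nm,p,z,rs in(('w',W,.045,[(.045,.022),(.045,.014),(0,.022)]),('t',T,.045,[(.045,.022),(.045,.007),(0,.022)]),('g',A,.016,[(.071,.005),(.057,.011),(.016,.011)])):
        u=proj(n,(*p,.03));w=25 if nm!='g' else 38
        b=crop(im,n,'/tmp/x.png',*u,w,[(*p,zz,r,G) for zz,r in rs],8)
        L.append(cv2.resize(b,(400,280)))
    cv2.imwrite(f'pics/z_{n}.png',np.vstack([np.hstack(L[:2]),np.hstack([L[2],L[2]*0])]))
E
```

```text
(no output)
```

View pics/z_top.png

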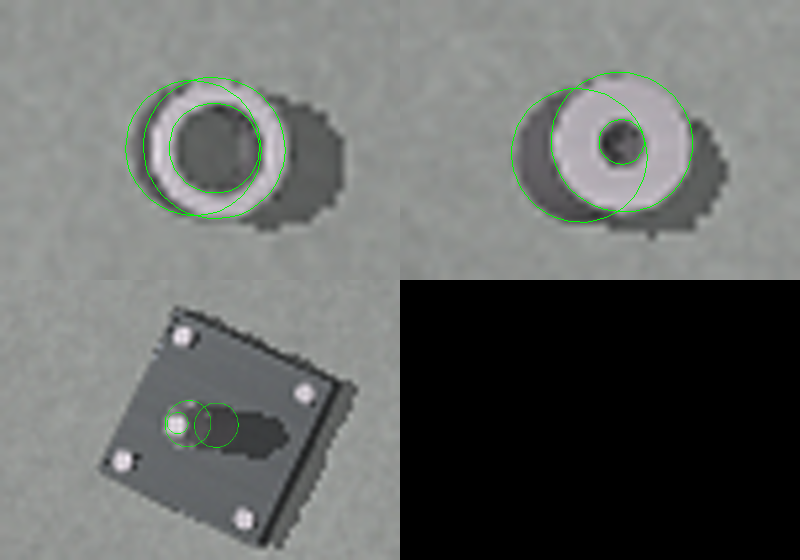

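View pics/z_side.png

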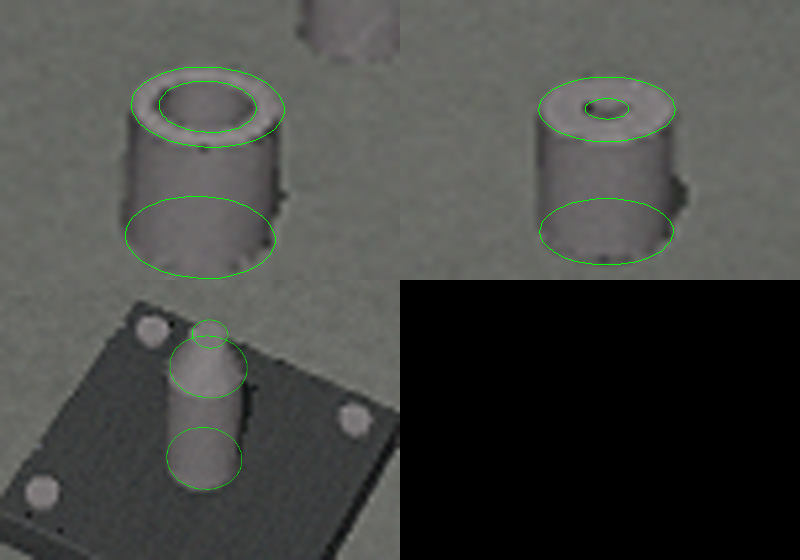

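Model rings drawn at W=(.475,-.184), T=(.574,-.342) and gauge=(.487,.316) match both pictures to about 1 mm. The 28 mm and 14 mm bores are confirmed. First I turn the tool so its x lies along world +y, which keeps joint 6 well within range.

{"method": "send_rows", "body": {
  "motion": [
    {"claw": 1,"dp": [0,0,0],"delta_rot": [0,0,-0.19]},
    {"claw": 1,"dp": [0,0,0],"delta_rot": [0,0,-0.19]},
    {"claw": 1,"dp": [0,0,0],"delta_rot": [0,0,-0.19]},
    {"claw": 1,"dp": [0,0,0],"delta_rot": [0,0,-0.19]},
    {"claw": 1,"dp": [0,0,0],"delta_rot": [0,0,-0.19]},
    {"claw": 1,"dp": [0,0,0],"delta_rot": [0,0,-0.19]},
    {"claw": 1,"dp": [0,0,0],"delta_rot": [0,0,-0.19]},
    {"claw": 1,"dp": [0,0,0],"delta_rot": [0,0,-0.1]},
    {"claw": 1,"dp": [0,0,0],"delta_rot": [0,0,0]}
  ],
  "force": 60
}}

```text
clock: 1.4
ee_pos: [0.2711, -0.5353, 0.2315]
ee_rot: [[-0.039, 0.999, 0.0], [0.999, 0.039, -0.0], [-0.0, 0.0, -1.0]]
wrist_force: [0.0, -0.5, -0.4]
finger_gap: 0.0855
```

Run:
```python
from h import *
o=get_obs();print(o['clock'],o['ee_pos'],o['ee_rot'].round(3),o['qpos'].round(2) if hasattr(o['qpos'],'round') else o['qpos'])
print(tool(np.array([.475,-.184,.1])-o['ee_pos']), back('top',404,263,.03))
```

```text
1.4 [ 0.27109789 -0.535318    0.23145872] [[-0.039  0.999  0.   ]
 [ 0.999  0.039 -0.   ]
 [-0.     0.    -1.   ]] [-1.32  0.1   0.1   1.56 -0.    0.21]
[8.579 5.436 3.284] [ 0.4262356  -0.30330622  0.03      ]
```

{"method": "send_rows", "body": {
  "motion": [
    {"claw": 1,"dp": [0.86,0.54,0.2],"delta_rot": [0,0,0]},
    {"claw": 1,"dp": [0.86,0.54,0.2],"delta_rot": [0,0,0]},
    {"claw": 1,"dp": [0.86,0.54,0.2],"delta_rot": [0,0,0]},
    {"claw": 1,"dp": [0.86,0.54,0.2],"delta_rot": [0,0,0]},
    {"claw": 1,"dp": [0.86,0.54,0.2],"delta_rot": [0,0,0]},
    {"claw": 1,"dp": [0.86,0.54,0.2],"delta_rot": [0,0,0]},
    {"claw": 1,"dp": [0.86,0.54,0.2],"delta_rot": [0,0,0]},
    {"claw": 1,"dp": [0.86,0.54,0.2],"delta_rot": [0,0,0]},
    {"claw": 1,"dp": [0.86,0.54,0.2],"delta_rot": [0,0,0]},
    {"claw": 1,"dp": [0.84,0.54,0.2],"delta_rot": [0,0,0]},
    {"claw": 1,"dp": [0,0,0],"delta_rot": [0,0,0]}
  ]
}}

```text
clock: 2.5
ee_pos: [0.4846, -0.1753, 0.1477]
ee_rot: [[-0.002, 1.0, 0.002], [1.0, 0.002, -0.003], [-0.003, 0.002, -1.0]]
wrist_force: [0.2, 0.6, 0.4]
finger_gap: 0.0854
```

Run:
```python
from h import *
o=get_obs();print(o['ee_pos'],o['ee_rot'].round(3))
print(tool(np.array([.475,-.184,.009])-o['ee_pos']))
```

```text
[ 0.48463621 -0.17531009  0.14771961] [[-0.002  1.     0.002]
 [ 1.     0.002 -0.003]
 [-0.003  0.002 -1.   ]]
[-0.205 -0.25   3.468]
```

{"method": "send_rows", "body": {
  "motion": [
    {"claw": 1,"dp": [-0.2,-0.25,0.6],"delta_rot": [0,0,0]},
    {"claw": 1,"dp": [0,0,0.8],"delta_rot": [0,0,0]},
    {"claw": 1,"dp": [0,0,0],"delta_rot": [0,0,0]}
  ]
}}

```text
clock: 2.8
ee_pos: [0.4757, -0.1831, 0.0915]
ee_rot: [[0.001, 1.0, 0.004], [1.0, -0.001, -0.005], [-0.005, 0.004, -1.0]]
wrist_force: [0.4, 0.5, 0.5]
finger_gap: 0.0853
```

Run:
```python
from h import *
o=get_obs();print(o['ee_pos'])
print(tool(np.array([.475,-.184,.009])-o['ee_pos']))
```

```text
[ 0.47569636 -0.183092    0.09148612]
[-0.012 -0.026  2.062]
```

{"method": "send_rows", "body": {
  "motion": [
    {"claw": 1,"dp": [0,-0.02,0.6],"delta_rot": [0,0,0]},
    {"claw": 1,"dp": [0,0,0.6],"delta_rot": [0,0,0]},
    {"claw": 1,"dp": [0,0,0.5],"delta_rot": [0,0,0]},
    {"claw": 1,"dp": [0,0,0.25],"delta_rot": [0,0,0]},
    {"claw": 1,"dp": [0,0,0],"delta_rot": [0,0,0]}
  ]
}}

```text
clock: 3.3
ee_pos: [0.4774, -0.1874, 0.0183]
ee_rot: [[0.011, 1.0, 0.009], [1.0, -0.011, -0.009], [-0.009, 0.009, -1.0]]
wrist_force: [0.2, 0.9, -0.3]
finger_gap: 0.0851
```

Run:
```python
from h import *
o=get_obs();print(o['ee_pos'])
print(tool(np.array([.475,-.184,.009])-o['ee_pos']))
cv2.imwrite('pics/s1.png',capture('side')[90:230,220:430].repeat(3,0).repeat(3,1))
```

```text
[ 0.4774112  -0.18742195  0.01828642]
[ 0.087 -0.063  0.231]
```

View pics/s1.png

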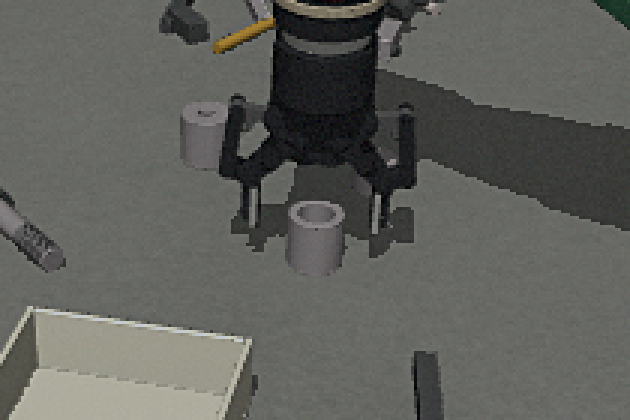

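Run:
```python
from h import *
for dx in(-.043,0,.043):
  p=proj('side',(.477+dx,-.187,.031)); print((p-[220,90])*3)
print((proj('side',(.475,-.184,.045))-[220,90])*3,(proj('side',(.475,-.184,0))-[220,90])*3)
```

```text
[368.6696329  228.20714404]
[313.02544943 225.72245887]
[257.72827701 223.25326882]
[316.37679424 212.45902752] [313.6515026  261.28477674]
```

{"method": "send_rows", "body": {
  "motion": [
    {"claw": 1,"dp": [0.09,-0.06,0.22],"delta_rot": [0.012,0.012,0]},
    {"claw": 1,"dp": [0,0,0],"delta_rot": [0,0,0]}
  ]
}}

```text
clock: 3.55
ee_pos: [0.4767, -0.1851, 0.0124]
ee_rot: [[0.011, 1.0, 0.003], [1.0, -0.011, -0.002], [-0.002, 0.003, -1.0]]
wrist_force: [0.0, 0.9, -1.0]
finger_gap: 0.0852
```

```bash
cat >> h.py <<'E'
def rep(t):
    from scipy.spatial.transform import Rotation as Ro
    o=get_obs();R=o['ee_rot'];D=np.array([[0,1,0],[1,0,0],[0,0,-1.]])
    print(o['clock'],o['ee_pos'].round(4) if hasattr(o['ee_pos'],'round') else o['ee_pos'],'dp',tool(np.array(t)-o['ee_pos']),'rot',(Ro.from_matrix(R.T@D).as_rotvec()/(np.pi/4)).round(3),'F',np.round(o['wrist_force'],1),'gap',round(o['finger_gap'],4),'q6',round(o['qpos'][5],2))
E
python3 -c "
from h import *
rep([.475,-.184,.009])"
```

```text
3.55 [ 0.4767 -0.1851  0.0124] dp [ 0.027 -0.043  0.084] rot [ 0.003  0.002 -0.014] F [ 0.   0.9 -1. ] gap 0.0852 q6 0.96
```

Well aligned. I close the fingers.

{"method": "send_rows", "body": {
  "motion": [
    {"claw": 1,"dp": [0.03,-0.04,0.08],"delta_rot": [0.003,0.002,-0.014]},
    {"claw": 0,"dp": [0,0,0],"delta_rot": [0,0,0]},
    {"claw": 0,"dp": [0,0,0],"delta_rot": [0,0,0]},
    {"claw": 0,"dp": [0,0,0],"delta_rot": [0,0,0]},
    {"claw": 0,"dp": [0,0,0],"delta_rot": [0,0,0]},
    {"claw": 0,"dp": [0,0,0],"delta_rot": [0,0,0]},
    {"claw": 0,"dp": [0,0,0],"delta_rot": [0,0,0]},
    {"claw": 0,"dp": [0,0,0],"delta_rot": [0,0,0]},
    {"claw": 0,"dp": [0,0,0],"delta_rot": [0,0,0]}
  ],
  "force": 60
}}

```text
clock: 4.45
ee_pos: [0.4759, -0.1844, 0.0108]
ee_rot: [[-0.001, 1.0, 0.002], [1.0, 0.001, -0.002], [-0.002, 0.002, -1.0]]
wrist_force: [-0.5, 0.3, 0.8]
finger_gap: 0.0423
```

```bash
python3 -c "
from h import *
rep([.475,-.184,.2])"
```

```text
4.45 [ 0.4759 -0.1844  0.0108] dp [ 2.000e-03 -1.500e-02 -4.729e+00] rot [0.002 0.002 0.001] F [-0.5  0.3  0.8] gap 0.0423 q6 0.94
```

{"method": "send_rows", "body": {
  "motion": [
    {"claw": 0,"dp": [0,0,-0.3],"delta_rot": [0,0,0]},
    {"claw": 0,"dp": [0,0,-0.8],"delta_rot": [0,0,0]},
    {"claw": 0,"dp": [0,0,-0.8],"delta_rot": [0,0,0]},
    {"claw": 0,"dp": [0,0,-0.8],"delta_rot": [0,0,0]},
    {"claw": 0,"dp": [0,0,-0.8],"delta_rot": [0,0,0]},
    {"claw": 0,"dp": [0,0,0],"delta_rot": [0,0,0]},
    {"claw": 0,"dp": [0.5,0,0],"delta_rot": [0,0,0]},
    {"claw": 0,"dp": [0.9,0,0],"delta_rot": [0,0,0]},
    {"claw": 0,"dp": [0.9,0,0],"delta_rot": [0,0,0]},
    {"claw": 0,"dp": [0.9,0,0],"delta_rot": [0,0,0]},
    {"claw": 0,"dp": [0.9,0,0],"delta_rot": [0,0,0]},
    {"claw": 0,"dp": [0.9,0,0],"delta_rot": [0,0,0]},
    {"claw": 0,"dp": [0.9,0,0],"delta_rot": [0,0,0]},
    {"claw": 0,"dp": [0.9,0,0],"delta_rot": [0,0,0]},
    {"claw": 0,"dp": [0.9,0,0],"delta_rot": [0,0,0]},
    {"claw": 0,"dp": [0.9,0,0],"delta_rot": [0,0,0]},
    {"claw": 0,"dp": [0.9,0,0],"delta_rot": [0,0,0]},
    {"claw": 0,"dp": [0,0,0],"delta_rot": [0,0,0]}
  ]
}}

```text
clock: 6.25
ee_pos: [0.4671, 0.2123, 0.1475]
ee_rot: [[0.003, 1.0, -0.015], [1.0, -0.003, 0.004], [0.004, -0.015, -1.0]]
wrist_force: [-1.4, -0.4, -3.8]
finger_gap: 0.0421
```

```bash
python3 -c "
from h import *
rep([.487,.316,.12])"
```

```text
6.25 [0.4671 0.2123 0.1475] dp [2.591 0.498 0.691] rot [-0.018 -0.006 -0.004] F [-1.4 -0.4 -3.8] gap 0.0421 q6 1.74
```

{"method": "send_rows", "body": {
  "motion": [
    {"claw": 0,"dp": [0.86,0.17,0],"delta_rot": [-0.018,-0.006,-0.004]},
    {"claw": 0,"dp": [0.86,0.17,0],"delta_rot": [0,0,0]},
    {"claw": 0,"dp": [0.86,0.17,0],"delta_rot": [0,0,0]},
    {"claw": 0,"dp": [0,0,0],"delta_rot": [0,0,0]}
  ]
}}

```text
clock: 6.65
ee_pos: [0.4859, 0.3181, 0.1429]
ee_rot: [[0.0, 1.0, -0.006], [1.0, -0.0, -0.003], [-0.003, -0.006, -1.0]]
wrist_force: [-1.1, -1.1, -4.7]
finger_gap: 0.0426
```

```bash
python3 -c "
from h import *
rep([.487,.316,.12])"
```

```text
6.65 [0.4859 0.3181 0.1429] dp [-0.05   0.031  0.572] rot [-0.007  0.004 -0.001] F [-1.1 -1.1 -4.7] gap 0.0426 q6 1.93
```

{"method": "send_rows", "body": {
  "motion": [
    {"claw": 0,"dp": [-0.05,0.03,0.5],"delta_rot": [-0.007,0.004,0]},
    {"claw": 0,"dp": [0,0,0.4],"delta_rot": [0,0,0]},
    {"claw": 0,"dp": [0,0,0],"delta_rot": [0,0,0]}
  ]
}}

```text
clock: 6.95
ee_pos: [0.4857, 0.3149, 0.1031]
ee_rot: [[-0.001, 1.0, -0.004], [1.0, 0.001, -0.002], [-0.002, -0.004, -1.0]]
wrist_force: [-0.5, -0.7, -4.4]
finger_gap: 0.0422
```

Run:
```python
from h import *
rep([.487,.316,.09])
o=get_obs();x,y,z=o['ee_pos'];b=z-.0108;G=(0,255,0);R=(0,0,255)
L=[]
for n in('side','top'):
    im=capture(n);c=proj(n,(x,y,b));L.append(crop(im,n,'/tmp/a.png',c[0],c[1],45,[(x,y,b,.022,G),(x,y,b+.045,.022,G),(x,y,b+.045,.014,G),(.487,.316,.071,.005,R),(.487,.316,.016,.011,R)],8)[:,:720])
h=min(a.shape[0] for a in L)
cv2.imwrite('pics/pin1.png',cv2.resize(np.hstack([a[:h] for a in L]),(800,int(800*h/1440))))
```

```text
6.95 [0.4857 0.3149 0.1031] dp [0.028 0.035 0.327] rot [-0.005  0.002  0.001] F [-0.5 -0.7 -4.4] gap 0.0422 q6 1.92
```

View pics/pin1.png

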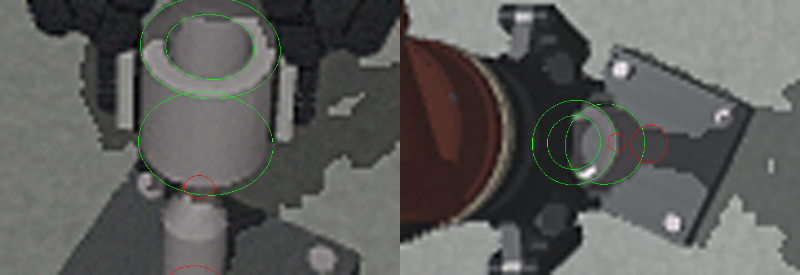

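{"method": "send_rows", "body": {
  "motion": [
    {"claw": 0,"dp": [0.03,0.035,0.1],"delta_rot": [-0.005,0.002,0]},
    {"claw": 0,"dp": [0,0,0.2],"delta_rot": [0,0,0]},
    {"claw": 0,"dp": [0,0,0.2],"delta_rot": [0,0,0]},
    {"claw": 0,"dp": [0,0,0],"delta_rot": [0,0,0]}
  ]
}}

```text
clock: 7.45
ee_pos: [0.4899, 0.3163, 0.0863]
ee_rot: [[0.001, 1.0, 0.007], [1.0, -0.001, 0.002], [0.002, 0.007, -1.0]]
wrist_force: [-0.6, 0.2, -2.9]
finger_gap: 0.0421
```

```bash
python3 -c "
from h import *
rep([.487,.316,.03])"
```

```text
7.45 [0.4899 0.3163 0.0863] dp [-0.009 -0.081  1.408] rot [ 0.008 -0.002 -0.001] F [-0.6  0.2 -2.9] gap 0.0421 q6 1.92
```

{"method": "send_rows", "body": {
  "motion": [
    {"claw": 0,"dp": [-0.01,-0.08,0.1],"delta_rot": [0.008,-0.002,0]},
    {"claw": 0,"dp": [0,0,0.2],"delta_rot": [0,0,0]},
    {"claw": 0,"dp": [0,0,0],"delta_rot": [0,0,0]}
  ]
}}

```text
clock: 7.75
ee_pos: [0.4864, 0.3159, 0.0733]
ee_rot: [[0.001, 1.0, -0.0], [1.0, -0.001, 0.0], [0.0, -0.0, -1.0]]
wrist_force: [-0.5, -0.4, -3.4]
finger_gap: 0.0421
```

```bash
python3 -c "
from h import *
rep([.487,.316,.03])"
```

```text
7.75 [0.4864 0.3159 0.0733] dp [0.004 0.016 1.084] rot [-0.    -0.    -0.001] F [-0.5 -0.4 -3.4] gap 0.0421 q6 1.92
```

{"method": "send_rows", "body": {
  "motion": [
    {"claw": 0,"dp": [0,0.01,0.2],"delta_rot": [0,0,0]},
    {"claw": 0,"dp": [0,0,0.15],"delta_rot": [0,0,0]},
    {"claw": 0,"dp": [0,0,0],"delta_rot": [0,0,0]}
  ]
}}

```text
clock: 8.05
ee_pos: [0.4868, 0.3159, 0.058]
ee_rot: [[0.001, 1.0, -0.0], [1.0, -0.001, 0.0], [0.0, -0.0, -1.0]]
wrist_force: [0.0, -1.3, -3.9]
finger_gap: 0.0423
```

```bash
python3 -c "
from h import *
rep([.487,.316,.028])"
```

```text
8.05 [0.4868 0.3159 0.058 ] dp [0.004 0.006 0.749] rot [-0.001 -0.    -0.001] F [ 0.  -1.3 -3.9] gap 0.0423 q6 1.92
```

Past the taper without contact. I continue down.

{"method": "send_rows", "body": {
  "motion": [
    {"claw": 0,"dp": [0,0,0.2],"delta_rot": [0,0,0]},
    {"claw": 0,"dp": [0,0,0.2],"delta_rot": [0,0,0]},
    {"claw": 0,"dp": [0,0,0.15],"delta_rot": [0,0,0]},
    {"claw": 0,"dp": [0,0,0.1],"delta_rot": [0,0,0]},
    {"claw": 0,"dp": [0,0,0],"delta_rot": [0,0,0]}
  ]
}}

```text
clock: 8.55
ee_pos: [0.4865, 0.3158, 0.0292]
ee_rot: [[0.001, 1.0, -0.001], [1.0, -0.001, -0.0], [-0.0, -0.001, -1.0]]
wrist_force: [-0.2, -1.1, -3.0]
finger_gap: 0.0423
```

Run:
```python
from h import *
rep([.487,.316,.027])
cv2.imwrite('pics/s3.png',capture('side')[230:400,200:420].repeat(3,0).repeat(3,1))
```

```text
8.55 [0.4865 0.3158 0.0292] dp [0.006 0.011 0.056] rot [-0.001  0.    -0.001] F [-0.2 -1.1 -3. ] gap 0.0423 q6 1.92
```

View pics/s3.png

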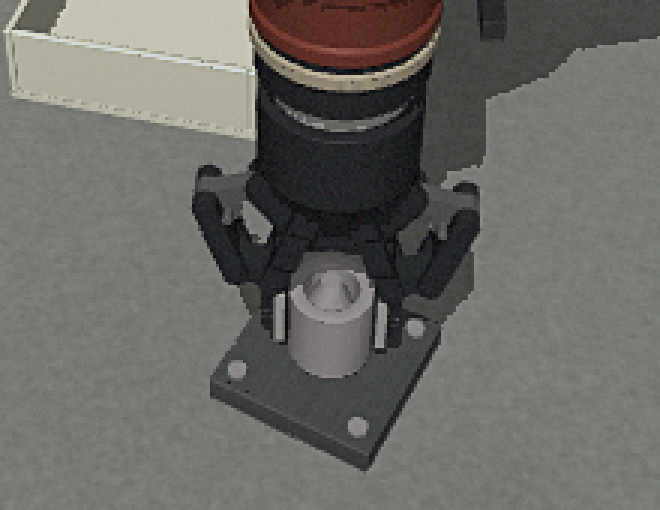

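The bushing surrounds the pin, with the nose visible in the bore at crop (333,285), about 2 mm above the plate. I lower it and release.

{"method": "send_rows", "body": {
  "motion": [
    {"claw": 0,"dp": [0,0.01,0.05],"delta_rot": [0,0,0]},
    {"claw": 0,"dp": [0,0,0],"delta_rot": [0,0,0]},
    {"claw": 1,"dp": [0,0,0],"delta_rot": [0,0,0]},
    {"claw": 1,"dp": [0,0,0],"delta_rot": [0,0,0]},
    {"claw": 1,"dp": [0,0,0],"delta_rot": [0,0,0]},
    {"claw": 1,"dp": [0,0,0],"delta_rot": [0,0,0]},
    {"claw": 1,"dp": [0,0,0],"delta_rot": [0,0,0]},
    {"claw": 1,"dp": [0,0,0],"delta_rot": [0,0,0]}
  ]
}}

```text
clock: 9.4
ee_pos: [0.4898, 0.3168, 0.031]
ee_rot: [[0.001, 1.0, 0.005], [1.0, -0.001, 0.002], [0.002, 0.005, -1.0]]
wrist_force: [-0.0, -0.9, 0.5]
finger_gap: 0.0857
```

```bash
python3 -c "
from h import *
rep([.487,.316,.17])"
```

```text
9.4 [0.4898 0.3168 0.031 ] dp [-0.013 -0.052 -3.475] rot [ 0.007 -0.003 -0.001] F [-0.  -0.9  0.5] gap 0.0857 q6 1.92
```

{"method": "send_rows", "body": {
  "motion": [
    {"claw": 1,"dp": [-0.01,-0.05,-0.3],"delta_rot": [0.007,-0.003,0]},
    {"claw": 1,"dp": [0,0,-0.6],"delta_rot": [0,0,0]},
    {"claw": 1,"dp": [0,0,-0.8],"delta_rot": [0,0,0]},
    {"claw": 1,"dp": [0,0,-0.9],"delta_rot": [0,0,0]},
    {"claw": 1,"dp": [0,0,-0.9],"delta_rot": [0,0,0]},
    {"claw": 1,"dp": [0,0,0],"delta_rot": [0,0,0]},
    {"claw": 1,"dp": [-0.5,0,0],"delta_rot": [0,0,0]},
    {"claw": 1,"dp": [-0.9,0.1,0],"delta_rot": [0,0,0]},
    {"claw": 1,"dp": [-0.9,0.1,0],"delta_rot": [0,0,0]},
    {"claw": 1,"dp": [-0.9,0.1,0],"delta_rot": [0,0,0]},
    {"claw": 1,"dp": [-0.9,0.1,0],"delta_rot": [0,0,0]},
    {"claw": 1,"dp": [-0.9,0.1,0],"delta_rot": [0,0,0]},
    {"claw": 1,"dp": [-0.9,0.1,0],"delta_rot": [0,0,0]},
    {"claw": 1,"dp": [-0.9,0.1,0],"delta_rot": [0,0,0]},
    {"claw": 1,"dp": [0,0,0],"delta_rot": [0,0,0]}
  ]
}}

```text
clock: 10.9
ee_pos: [0.5144, 0.0354, 0.1856]
ee_rot: [[-0.004, 1.0, 0.002], [1.0, 0.004, -0.0], [-0.0, 0.002, -1.0]]
wrist_force: [-1.3, 0.5, -0.9]
finger_gap: 0.0853
```

Run:
```python
from h import *
rep([.574,-.3415,.12])
im=capture('side');cv2.imwrite('pics/s4.png',im)
c=proj('side',(.487,.316,.035));crop(im,'side','pics/s4z.png',*c,40,[(.487,.316,.016,.022,(0,255,0)),(.487,.316,.061,.022,(0,255,0))],8)
```

```text
10.9 [0.5144 0.0354 0.1856] dp [-9.428  1.453  1.647] rot [0.003 0.001 0.004] F [-1.3  0.5 -0.9] gap 0.0853 q6 1.38
```

View pics/s4z.png

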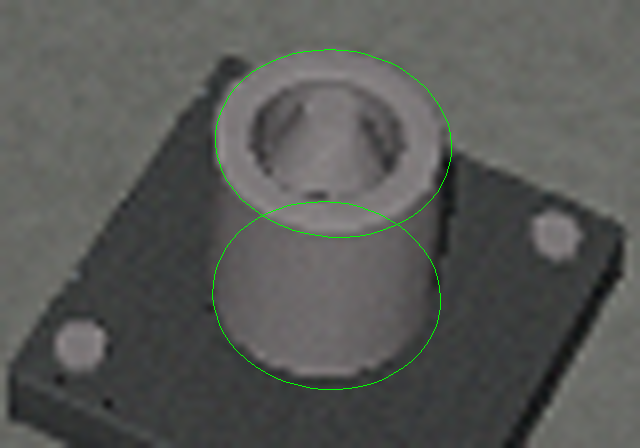

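View pics/s4.png

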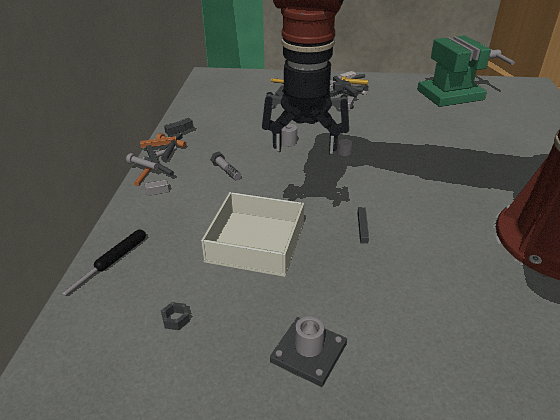

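The bushing sits upright on the plate. Its rim matches the seated-height ring and the nose shows inside the bore. Now the tight one.

{"method": "send_rows", "body": {
  "motion": [
    {"claw": 1,"dp": [-0.6,0.12,0],"delta_rot": [0,0,0]},
    {"claw": 1,"dp": [-0.9,0.14,0],"delta_rot": [0,0,0]},
    {"claw": 1,"dp": [-0.9,0.14,0],"delta_rot": [0,0,0]},
    {"claw": 1,"dp": [-0.9,0.14,0],"delta_rot": [0,0,0]},
    {"claw": 1,"dp": [-0.9,0.14,0],"delta_rot": [0,0,0]},
    {"claw": 1,"dp": [-0.9,0.14,0],"delta_rot": [0,0,0]},
    {"claw": 1,"dp": [-0.9,0.14,0],"delta_rot": [0,0,0]},
    {"claw": 1,"dp": [-0.9,0.14,0],"delta_rot": [0,0,0]},
    {"claw": 1,"dp": [-0.9,0.14,0.2],"delta_rot": [0,0,0]},
    {"claw": 1,"dp": [-0.9,0.14,0.4],"delta_rot": [0,0,0]},
    {"claw": 1,"dp": [0,0,0],"delta_rot": [0,0,0]}
  ]
}}

```text
clock: 12.05
ee_pos: [0.577, -0.3103, 0.1627]
ee_rot: [[-0.018, 1.0, 0.003], [1.0, 0.018, 0.004], [0.004, 0.004, -1.0]]
wrist_force: [-0.1, 0.0, -0.6]
finger_gap: 0.0853
```

```bash
python3 -c "
from h import *
rep([.574,-.3415,.01])"
```

```text
12.05 [ 0.577  -0.3103  0.1627] dp [-0.795 -0.102  3.814] rot [ 0.004 -0.005  0.023] F [-0.1  0.  -0.6] gap 0.0853 q6 0.86
```

{"method": "send_rows", "body": {
  "motion": [
    {"claw": 1,"dp": [-0.79,-0.1,0],"delta_rot": [0.004,-0.005,0.023]},
    {"claw": 1,"dp": [0,0,0.8],"delta_rot": [0,0,0]},
    {"claw": 1,"dp": [0,0,0.8],"delta_rot": [0,0,0]},
    {"claw": 1,"dp": [0,0,0],"delta_rot": [0,0,0]}
  ]
}}

```text
clock: 12.45
ee_pos: [0.5762, -0.3386, 0.0983]
ee_rot: [[-0.003, 1.0, 0.001], [1.0, 0.003, 0.001], [0.001, 0.001, -1.0]]
wrist_force: [-1.0, 0.2, -0.2]
finger_gap: 0.0856
```

```bash
python3 -c "
from h import *
rep([.574,-.3415,.01])"
```

```text
12.45 [ 0.5762 -0.3386  0.0983] dp [-0.076 -0.059  2.208] rot [ 0.002 -0.002  0.004] F [-1.   0.2 -0.2] gap 0.0856 q6 0.84
```

{"method": "send_rows", "body": {
  "motion": [
    {"claw": 1,"dp": [-0.08,-0.06,0.5],"delta_rot": [0.002,-0.002,0.004]},
    {"claw": 1,"dp": [0,0,0.6],"delta_rot": [0,0,0]},
    {"claw": 1,"dp": [0,0,0.5],"delta_rot": [0,0,0]},
    {"claw": 1,"dp": [0,0,0.3],"delta_rot": [0,0,0]},
    {"claw": 1,"dp": [0,0,0],"delta_rot": [0,0,0]}
  ]
}}

```text
clock: 12.95
ee_pos: [0.5787, -0.3374, 0.029]
ee_rot: [[-0.006, 1.0, 0.004], [1.0, 0.006, -0.003], [-0.003, 0.004, -1.0]]
wrist_force: [0.6, -0.6, 0.3]
finger_gap: 0.0853
```

```bash
python3 -c "
from h import *
rep([.574,-.3415,.01])"
```

```text
12.95 [ 0.5787 -0.3374  0.029 ] dp [-0.1   -0.119  0.474] rot [0.006 0.004 0.007] F [ 0.6 -0.6  0.3] gap 0.0853 q6 0.84
```

{"method": "send_rows", "body": {
  "motion": [
    {"claw": 1,"dp": [-0.1,-0.12,0.25],"delta_rot": [0.006,0.004,0.007]},
    {"claw": 1,"dp": [0,0,0.18],"delta_rot": [0,0,0]},
    {"claw": 1,"dp": [0,0,0],"delta_rot": [0,0,0]}
  ]
}}

```text
clock: 13.25
ee_pos: [0.5755, -0.3423, 0.0145]
ee_rot: [[-0.001, 1.0, 0.003], [1.0, 0.001, -0.002], [-0.002, 0.003, -1.0]]
wrist_force: [-0.5, -0.2, 0.0]
finger_gap: 0.0855
```

```bash
python3 -c "
from h import *
rep([.574,-.3415,.01])"
```

```text
13.25 [ 0.5755 -0.3423  0.0145] dp [ 0.02  -0.038  0.113] rot [0.003 0.003 0.001] F [-0.5 -0.2  0. ] gap 0.0855 q6 0.84
```

{"method": "send_rows", "body": {
  "motion": [
    {"claw": 1,"dp": [0.02,-0.04,0.1],"delta_rot": [0.003,0.003,0]},
    {"claw": 0,"dp": [0,0,0],"delta_rot": [0,0,0]},
    {"claw": 0,"dp": [0,0,0],"delta_rot": [0,0,0]},
    {"claw": 0,"dp": [0,0,0],"delta_rot": [0,0,0]},
    {"claw": 0,"dp": [0,0,0],"delta_rot": [0,0,0]},
    {"claw": 0,"dp": [0,0,0],"delta_rot": [0,0,0]},
    {"claw": 0,"dp": [0,0,0],"delta_rot": [0,0,0]},
    {"claw": 0,"dp": [0,0,0],"delta_rot": [0,0,0]},
    {"claw": 0,"dp": [0,0,0],"delta_rot": [0,0,0]},
    {"claw": 0,"dp": [0,0,-0.3],"delta_rot": [0,0,0]},
    {"claw": 0,"dp": [0,0,-0.8],"delta_rot": [0,0,0]},
    {"claw": 0,"dp": [0,0,-0.8],"delta_rot": [0,0,0]},
    {"claw": 0,"dp": [0,0,-0.8],"delta_rot": [0,0,0]},
    {"claw": 0,"dp": [0,0,-0.8],"delta_rot": [0,0,0]},
    {"claw": 0,"dp": [0,0,0],"delta_rot": [0,0,0]}
  ],
  "force": 70
}}

```text
clock: 14.75
ee_pos: [0.5716, -0.3395, 0.1549]
ee_rot: [[-0.001, 1.0, -0.005], [1.0, 0.001, 0.005], [0.005, -0.005, -1.0]]
wrist_force: [0.4, -0.9, -4.3]
finger_gap: 0.0424
```

```bash
python3 -c "
from h import *
rep([.605,.058,.15])"
```

```text
14.75 [ 0.5716 -0.3395  0.1549] dp [9.935 0.842 0.172] rot [-0.007 -0.007  0.001] F [ 0.4 -0.9 -4.3] gap 0.0424 q6 0.84
```

Held, with the wrist showing about 4–5 N of weight. To the tub.

{"method": "send_rows", "body": {
  "motion": [
    {"claw": 0,"dp": [0.6,0.09,0],"delta_rot": [-0.007,-0.007,0]},
    {"claw": 0,"dp": [0.9,0.09,0],"delta_rot": [0,0,0]},
    {"claw": 0,"dp": [0.9,0.09,0],"delta_rot": [0,0,0]},
    {"claw": 0,"dp": [0.9,0.09,0],"delta_rot": [0,0,0]},
    {"claw": 0,"dp": [0.9,0.09,0],"delta_rot": [0,0,0]},
    {"claw": 0,"dp": [0.9,0.09,0],"delta_rot": [0,0,0]},
    {"claw": 0,"dp": [0.9,0.09,0],"delta_rot": [0,0,0]},
    {"claw": 0,"dp": [0.9,0.09,0],"delta_rot": [0,0,0]},
    {"claw": 0,"dp": [0.9,0.09,0],"delta_rot": [0,0,0]},
    {"claw": 0,"dp": [0.9,0.09,0],"delta_rot": [0,0,0]},
    {"claw": 0,"dp": [0.9,0.09,0],"delta_rot": [0,0,0]},
    {"claw": 0,"dp": [0,0,0],"delta_rot": [0,0,0]}
  ]
}}

```text
clock: 15.95
ee_pos: [0.6044, 0.0609, 0.1374]
ee_rot: [[0.003, 1.0, -0.018], [1.0, -0.003, 0.008], [0.008, -0.018, -1.0]]
wrist_force: [-0.6, -0.3, -5.0]
finger_gap: 0.0424
```

```bash
python3 -c "
from h import *
rep([.605,.058,.018])"
```

```text
15.95 [0.6044 0.0609 0.1374] dp [-0.096  0.068  2.985] rot [-0.023 -0.01  -0.004] F [-0.6 -0.3 -5. ] gap 0.0424 q6 1.46
```

{"method": "send_rows", "body": {
  "motion": [
    {"claw": 0,"dp": [-0.1,0.07,0.5],"delta_rot": [-0.023,-0.01,-0.004]},
    {"claw": 0,"dp": [0,0,0.7],"delta_rot": [0,0,0]},
    {"claw": 0,"dp": [0,0,0.5],"delta_rot": [0,0,0]},
    {"claw": 0,"dp": [0,0,0],"delta_rot": [0,0,0]}
  ]
}}

```text
clock: 16.35
ee_pos: [0.6038, 0.0588, 0.062]
ee_rot: [[-0.003, 1.0, -0.005], [1.0, 0.003, 0.0], [0.0, -0.005, -1.0]]
wrist_force: [-1.8, -0.8, -5.5]
finger_gap: 0.0428
```

Run:
```python
from h import *
rep([.605,.058,.018])
cv2.imwrite('pics/s5.png',capture('side')[130:300,180:400].repeat(3,0).repeat(3,1))
```

```text
16.35 [0.6038 0.0588 0.062 ] dp [-0.02   0.036  1.1  ] rot [-0.007 -0.     0.004] F [-1.8 -0.8 -5.5] gap 0.0428 q6 1.45
```

View pics/s5.png

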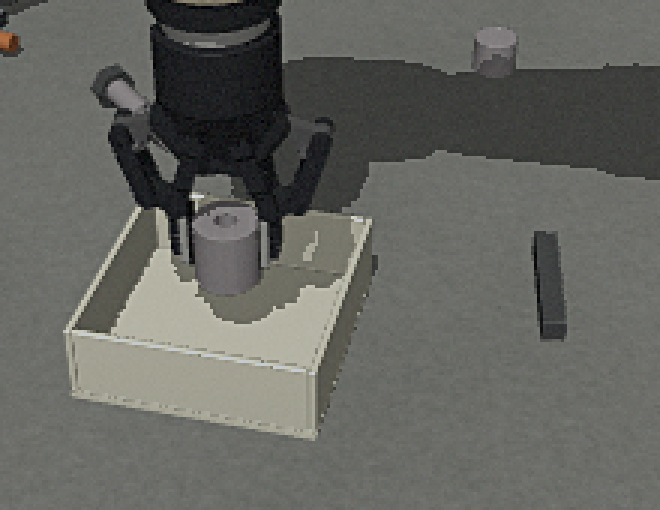

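{"method": "send_rows", "body": {
  "motion": [
    {"claw": 0,"dp": [-0.02,0.04,0.4],"delta_rot": [-0.007,0,0.004]},
    {"claw": 0,"dp": [0,0,0.4],"delta_rot": [0,0,0]},
    {"claw": 0,"dp": [0,0,0],"delta_rot": [0,0,0]}
  ]
}}

```text
clock: 16.7
ee_pos: [0.6071, 0.0572, 0.0326]
ee_rot: [[0.0, 1.0, 0.004], [1.0, -0.0, -0.0], [-0.0, 0.004, -1.0]]
wrist_force: [-0.2, 0.5, -5.3]
finger_gap: 0.0423
```

```bash
python3 -c "
from h import *
rep([.605,.058,.018])"
```

```text
16.7 [0.6071 0.0572 0.0326] dp [ 0.021 -0.055  0.366] rot [ 0.005  0.001 -0.001] F [-0.2  0.5 -5.3] gap 0.0423 q6 1.45
```

{"method": "send_rows", "body": {
  "motion": [
    {"claw": 0,"dp": [0.02,-0.05,0.2],"delta_rot": [0.005,0,0]},
    {"claw": 0,"dp": [0,0,0.12],"delta_rot": [0,0,0]},
    {"claw": 0,"dp": [0,0,0],"delta_rot": [0,0,0]}
  ]
}}

```text
clock: 17.0
ee_pos: [0.6061, 0.0578, 0.0208]
ee_rot: [[0.001, 1.0, 0.002], [1.0, -0.001, -0.001], [-0.001, 0.002, -1.0]]
wrist_force: [-0.3, 0.7, -4.9]
finger_gap: 0.0421
```

```bash
python3 -c "
from h import *
rep([.605,.058,.016])"
```

```text
17.0 [0.6061 0.0578 0.0208] dp [ 0.006 -0.027  0.12 ] rot [ 0.002  0.001 -0.001] F [-0.3  0.7 -4.9] gap 0.0421 q6 1.45
```

Lower until light contact, then open partway and rise.

{"method": "send_rows", "body": {
  "motion": [
    {"claw": 0,"dp": [0,-0.02,0.09],"delta_rot": [0.002,0,0]},
    {"claw": 0,"dp": [0,0,0],"delta_rot": [0,0,0]}
  ]
}}

```text
clock: 17.2
ee_pos: [0.6057, 0.0577, 0.0177]
ee_rot: [[0.0, 1.0, 0.001], [1.0, -0.0, -0.001], [-0.001, 0.001, -1.0]]
wrist_force: [0.1, 0.5, -5.5]
finger_gap: 0.0423
```

```bash
python3 -c "
from h import *
rep([.605,.058,.016])"
```

```text
17.2 [0.6057 0.0577 0.0177] dp [ 0.006 -0.018  0.042] rot [ 0.001  0.001 -0.001] F [ 0.1  0.5 -5.5] gap 0.0423 q6 1.45
```

{"method": "send_rows", "body": {
  "motion": [
    {"claw": 0,"dp": [0,0,0.04],"delta_rot": [0,0,0]},
    {"claw": 0.8,"dp": [0,0,0],"delta_rot": [0,0,0]},
    {"claw": 0.8,"dp": [0,0,0],"delta_rot": [0,0,0]},
    {"claw": 0.8,"dp": [0,0,0],"delta_rot": [0,0,0]},
    {"claw": 0.8,"dp": [0,0,0],"delta_rot": [0,0,0]},
    {"claw": 0.8,"dp": [0,0,0],"delta_rot": [0,0,0]},
    {"claw": 0.8,"dp": [0,0,0],"delta_rot": [0,0,0]}
  ]
}}

```text
clock: 17.9
ee_pos: [0.6088, 0.0574, 0.0199]
ee_rot: [[0.0, 1.0, 0.008], [1.0, -0.0, -0.002], [-0.002, 0.008, -1.0]]
wrist_force: [-0.0, 0.9, 0.2]
finger_gap: 0.0684
```

```bash
python3 -c "
from h import *
rep([.605,.058,.016])"
```

```text
17.9 [0.6088 0.0574 0.0199] dp [ 0.015 -0.096  0.098] rot [ 0.01   0.002 -0.   ] F [-0.   0.9  0.2] gap 0.0684 q6 1.45
```

{"method": "send_rows", "body": {
  "motion": [
    {"claw": 0.8,"dp": [0,-0.08,-0.2],"delta_rot": [0.01,0.002,0]},
    {"claw": 0.8,"dp": [0,0,-0.5],"delta_rot": [0,0,0]},
    {"claw": 0.8,"dp": [0,0,-0.8],"delta_rot": [0,0,0]},
    {"claw": 0.8,"dp": [0,0,-0.9],"delta_rot": [0,0,0]},
    {"claw": 0.8,"dp": [0,0,-0.9],"delta_rot": [0,0,0]},
    {"claw": 0.8,"dp": [0,0,-0.9],"delta_rot": [0,0,0]},
    {"claw": 0.8,"dp": [-0.7,-0.2,0],"delta_rot": [0,0,0]},
    {"claw": 0.8,"dp": [-0.9,-0.3,0],"delta_rot": [0,0,0]},
    {"claw": 0.8,"dp": [-0.9,-0.3,0],"delta_rot": [0,0,0]},
    {"claw": 0.8,"dp": [-0.9,-0.3,0],"delta_rot": [0,0,0]},
    {"claw": 0.8,"dp": [-0.9,-0.3,0],"delta_rot": [0,0,0]},
    {"claw": 0.8,"dp": [0,0,0],"delta_rot": [0,0,0]},
    {"claw": 0.8,"dp": [0,0,0],"delta_rot": [0,0,0]},
    {"claw": 0.8,"dp": [0,0,0],"delta_rot": [0,0,0]}
  ]
}}

```text
clock: 19.3
ee_pos: [0.5452, -0.1198, 0.2034]
ee_rot: [[-0.002, 1.0, -0.0], [1.0, 0.002, -0.001], [-0.001, -0.0, -1.0]]
wrist_force: [0.1, -0.2, -0.2]
finger_gap: 0.0687
```

Run:
```python
from h import *
rep([.6,.06,.2])
cv2.imwrite('pics/s6.png',capture('side'));cv2.imwrite('pics/t6.png',capture('top'))
for n in('side','top'):
  for t in('bushing_wide','bushing_tight'):print(n,t,place_of(t,n)[:2])
a=cv2.imread('pics/s6.png')[180:390,190:360];b=cv2.imread('pics/t6.png')[140:270,130:320]
cv2.imwrite('pics/f6.png',np.hstack([cv2.resize(a,(405,500)),cv2.resize(b,(390,500*390//570))if 0 else cv2.copyMakeBorder(cv2.resize(b,(390,267)),0,233,0,0,cv2.BORDER_CONSTANT)]))
```

```text
19.3 [ 0.5452 -0.1198  0.2034] dp [4.492 1.379 0.079] rot [-0.     0.001  0.002] F [ 0.1 -0.2 -0.2] gap 0.0687 q6 1.12
side bushing_wide [{'centre': [0.4892, 0.3166, 0.0206], 'confidence': 0.66}]
side bushing_tight [{'centre': [0.61, 0.0583, 0.0042], 'confidence': 0.73}]
top bushing_wide [{'centre': [0.4887, 0.3146, 0.0127], 'confidence': 0.72}]
top bushing_tight [{'centre': [0.6054, 0.0587, 0.0048], 'confidence': 0.55}]
```

View pics/f6.png

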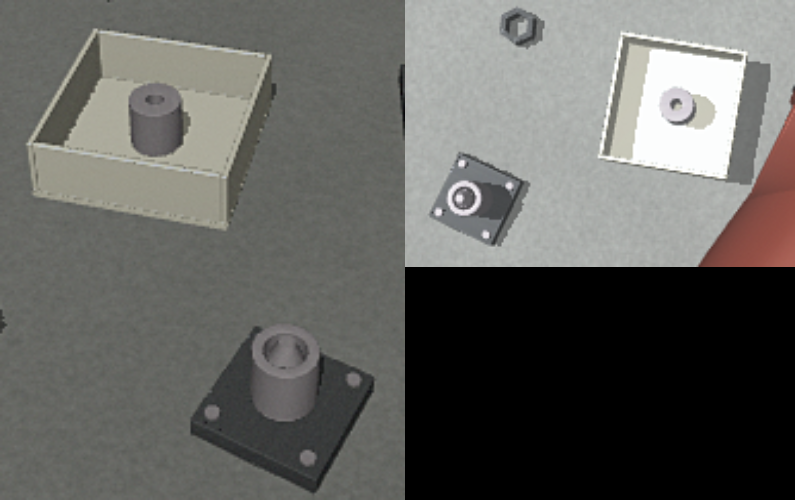

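Both pictures show the wide bushing seated round the pin on the plate and the tight one standing inside the tub. The arm is clear of both.

```bash
python3 -c "
from cell import *
print(sign_off())"
```

```text
the job is handed in; nothing more can be done
None
```

The job is done and handed in: the wide bushing (28 mm bore) is on the gauge pin, and the tight one (14 mm bore) is in the scrap tub. The pin was done first. I told the bushings apart by their bores in the camera images and did not try the tight one on the pin.

- **Wide bushing:** it went down over the pin without noticeable contact force. In both camera pictures it stands upright on the plate with the pin's nose visible inside the bore. The networks put its lower end at 13 mm (top camera) and 21 mm (side camera) above the bench. That 8 mm disagreement is about what their 4 mm accuracy allows around the 16 mm plate.
- **Tight bushing:** it stands upright near the middle of the tub. The networks put its lower end at 4–5 mm, against the 5 mm tub floor.
- **Limits:** it took about 19.5 s of the 67 s allowed. Every wrist force I read stayed below about 6 N; I read it only at the end of each move. At hand-in the gripper was about 0.2 m above the bench, touching nothing.

No check failed.

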